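# Find the hidden release notch and pop the slide tray

### The arm

A 6-joint arm with a two-finger parallel gripper is mounted at the origin on a cart in front of the work surface, level with it; the furniture and walls round the work are solid. World frame = base frame: x ahead of the robot, y to its left, z up, the work surface at z = 0. Lengths are in m, angles in rad, forces in N, time in s.
With the tool pointing down it reaches from about 0.35 to 0.875 m from the base axis. Payload 4.2 kg.
Tool frame: the origin (TCP) lies between the finger pads; the fingertips stand 11 mm ahead of it and the grasp point (between the pads) lies 8 mm behind it; z points along the fingers, y is the line along which they close (so a half turn about z gives the same grasp; the last joint's range is limited). The gripper opens to 87 mm and grips with 3 to 60 N. Pads are 19 mm wide; open, the fingers measure 117 mm over their backs; the gripper's body (75 mm by 190 mm) begins 51 mm behind the grasp point.
Start: joints at [1.537, 0.385, 0.008, 0, -1.194, -0.259], TCP at [0.18, 0.598, 0.234] pointing down, gripper open.
Joint ranges: [-3.14, 3.14], [-1.21, 2.06], [-1.07, 1.41], [-3.16, 2.05], [-2.99, -0.16], [-3.1, 3.1]. Speed limits (rad/s): [2.79, 2.79, 3.14, 3.14, 3.14, 3.14].

### API

Orientations are given as [roll, pitch, yaw] about the fixed x, y, z axes, in that order (R = Rz(yaw) Ry(pitch) Rx(roll)).
In Python, from cell import robot gives the robot as it stands. The module is installed in compiled form; this text tells all that it offers.
- The arm moves only by the tool carry_out, never from a script. Its argument "steps" is text: rows parted by semicolons, each of 4 numbers parted by spaces: the shift along the tool's x, y, z in mm, then the turn about the tool's z in rad. A call has exactly 5 rows; each row shifts and turns the commanded pose from where the row before left it, along the tool's axes as they then stand; what a row does not reach is not made up. A row lasts 1/10 s, in which the tool goes at most 50 mm and 8.59 degrees, less where a joint would pass 70% of its speed; a pose out of reach is approached as far as the arm can. A call is refused whole if a number of a shift passes 50 or a number of a turn 0.15, either way. A call with a gripper value outside its range is refused whole. "gripper" is the gripper command: -1 is fully open, 1 is shut, values between are in proportion, set as the call begins (left out, the last holds). The fingers move at their own pace and stop on an object; "newtons" is the grip in N (left out, the last holds). Time passes only in rows, so rows that do not move let the fingers close, or fill a call up. It gives the time, the measured TCP pose, the force, the opening and the grip force at its end, in the units of the state.
- robot.sense(): the state, without advancing time (a new reading comes with each control period).
- robot.grab_frame(name): name is "scene" or "top" or "wrist"; returns a dict with "frame" (420x560x3 uint8, red, green, blue), "depth" (420x560 float32, m along the optical axis (not along the pixel's ray), 0 where there is no reading), "fx", "fy", "cx", "cy" (pixels), "xyz" and "orientation" of the camera in the world. Camera axes: x right, y down, z forward; pixel columns grow to the right and rows downward; lengths in m; the calibration is good to about 2 mm. The wrist camera is an equidistant fisheye: a pixel r from the principal point sees the ray r / f radians off the axis. A picture is of the moment at which its call begins.
- robot.finish_job(): hands the job in; it is judged then, once.
The state is a dict: "time_s": time; "joint_pos": joint angles; "joint_velocities": joint speeds; "effort": joint torques, N m; "tcp_pos": TCP position; "tcp_rot": TCP orientation; "wrist_force": force on the tool from outside, world axes, zero at the start; "wrist_torque": the same for the moment, N m; "gripper_width": opening from 0.0 (shut) to 1.0 (fully open); "finger_force": force on a finger pad.
Only numpy, scipy, OpenCV 4.12 (cv2) and the standard library are available. Lean on these libraries where they do the work, as an engineer would, in place of code of your own. Each camera call takes 0.05 s, during which the arm holds its last target. There are 200 camera calls.

### The job

The slide cabinet is locked; its release key sits in a notch hidden somewhere along its back edge. Touch the back edge near its left end, sweep a fingertip along the edge until you feel the notch, then press the key inside it fully home so that the tray pops out at the front, and take the hand away. Nothing is to be picked up: do not disturb the jars, bottle, beaker, dye tray or the tape on the cabinet.

Things in the scene. Friction and masses are not known exactly. Their poses are not given: they have to be found in the camera images.
- cabinet: Low slide cabinet, white top, blue ends, fixed to the worktop, 130 (x) x 320 (y) x 48 mm high. Origin: centre of its underside; +x to its back (away from the robot), +y to its left end, z up. The upright back face is at x = +65 mm, z = 4 to 46. White top ends at x = +36; the blue back rim and ends stand behind and beside it. Worktop clear for 80 mm behind.
- back_left (a point): Point on the solid left part of the back face, at half height (cabinet x = +65, y = +125, z = +25 mm): a good place to start feeling. The back face is always solid where |y| is 70 to 160 mm.
- back_mid (a point): Middle of the back edge (cabinet x = +64, y = 0, z = +25 mm). For |y| < 70 mm the edge is a blue rim set back 1 mm (x = +64), 46 high, solid but for ONE notch 54 mm wide along y, centred anywhere from y = -43 to +43: its place is not given. The notch is open at back and top, floor at z = 8 mm; a finger pointing down fits. 14 mm in (x = +50) it holds the key.
- key (a joint): Travel (m) of the release key in the notch: 0 = out (locked), 0.010 = home on its stop; moves to cabinet -x, needs about 3 N, no spring, stays where left. Its upright dark steel face is 51 mm wide, z = 10 to 41, at cabinet x = +50 mm when out, +40 when home.
- tray (a joint): Travel (m) of the grey slide tray out of the cabinet's front: 0 = shut. Geared to the key: 3.5 mm out for each mm of key travel, 0.035 at the key's stop. It has no handle.
- tape_roll: teal roll of marking tape, 52 dia x 19 high, lying flat on top of the cabinet; origin at the centre of its underside. Leave it alone.
- amber_jar: brown jar with blue cap, 56 dia x 80 high, standing right of the cabinet; origin at the centre of its underside. Leave it alone.
- specimen_jar: clear jar with black cap, 56 dia x 88 high, standing right of the cabinet; origin at the centre of its underside. Leave it alone.
- media_bottle: clear bottle with blue cap, 68 dia x 138 high, standing right of the cabinet; origin at the centre of its underside. Leave it alone.
- low_beaker: low clear beaker, 101 dia x 49 high, left of the cabinet; origin at the centre of its underside. Leave it alone.
- dye_tray: white tray with six coloured caps, 62 x 150 x 30 high, left of the cabinet near the front; origin at the centre of its underside. Leave it alone.

How it is judged:
On the way, in this order (a step that is already met when the one before it is completed fails the run):
1. a finger touches the solid left part of the back edge (gripper centre more than 75 mm left of the cabinet's middle and behind its back face), the key still out (contact force between the fingers and cabinet above 0.5 N and y of the grasp point in the frame of cabinet above 0.075 m and x of the grasp point in the frame of cabinet above 0.06 m and value of joint key below 0.002 m), for 0.05 s.
2. the key is pressed home by the fingers and the tray has come out (value of joint key above 0.0085 m and value of joint tray above 0.028 m and contact force between the fingers and anything else above 0.5 N), for 0.05 s.
At the end, for the whole second after the job is handed in: The release key is pressed at least 8.5 of its 10 mm and the tray stands at least 28 mm out, at rest; every loose thing is within 20 mm of where it stood (value of joint key above 0.0085 m and value of joint tray above 0.028 m and velocity of joint tray between -0.01 and 0.01 m/s and distance of each of tape_roll, amber_jar, specimen_jar, media_bottle, low_beaker, dye_tray from where it was at the start of the episode below 0.02 m); the robot touches nothing.
It fails at once if a loose thing is lifted, carried, shoved more than 20 mm or tipped over (distance of any of tape_roll, amber_jar, specimen_jar, media_bottle, low_beaker, dye_tray from where it was at the start of the episode above 0.02 m or angle between any of tape_roll, amber_jar, specimen_jar, media_bottle, low_beaker, dye_tray's own z axis and vertical above 0.4 rad).
It also fails if it takes over 64 s, if anything falls off the work surface, if the arm or the gripper's body presses on something with over 40 N, if the wrist force passes 120 N, or if a joint passes its speed limit or range.

## Working session

There is one attempt and no reset: what is moved stays moved. The work goes in short steps, Python scripts to look and compute and a tool call to move; the robot and the scene stay as the last step left them, time stands still between calls to the robot, and variables do not carry over. Pictures are saved under pics/ and viewed, at most 10 in all, crops included, and the job is handed in when it is done.

Besides the shell and the picture viewer there is one more tool, called after "Request:" as name(argument=value, ...) on one line, values as JSON. carry_out: Moves the arm, as the interface text tells. Its arguments: {"type":"object","properties":{"steps":{"type":"string"},"gripper":{"type":"number"},"newtons":{"type":"number"}},"required":["steps"]}

```bash
mkdir -p pics; cat > h.py <<'E'
import numpy as np, cv2
from cell import robot
from scipy.spatial.transform import Rotation as R
def snap(n,f):
    d=robot.grab_frame(n); cv2.imwrite('pics/'+f+'.png',d['frame'][:,:,::-1]); np.savez('pics/'+f+'.npz',**d); return d
def cloud(d):
    # pinhole cameras only
    v,u=np.mgrid[:420,:560]; z=d['depth']
    p=np.stack([(u-d['cx'])/d['fx']*z,(v-d['cy'])/d['fy']*z,z],-1)
    o=np.array(d['orientation']); r=R.from_euler('xyz',o) if o.size==3 else (R.from_matrix(o) if o.size==9 else R.from_quat(o))
    return p@r.as_matrix().T+np.array(d['xyz'])
E
python3 - <<'E'
from h import *
s=robot.sense(); print(s)
for n in('top','scene'):
    d=snap(n,n+'0'); print(n,d['xyz'],d['orientation'],d['fx'],d['cx'],d['cy'])
a=cv2.imread('pics/top0.png')
E
```

```text
{'time_s': 0.0, 'joint_pos': array([ 1.53662380e+00,  3.85543775e-01,  6.63246708e-03, -4.78271514e-04,
       -1.19398499e+00, -2.58614246e-01]), 'joint_velocities': array([-0.00079647,  0.00027136,  0.00082255,  0.00149463, -0.00025248,
       -0.00097734]), 'effort': array([-1.41768149e-03, -3.90666318e+01,  1.87407446e+01,  4.21982467e+00,
        1.09523491e-02, -2.00328686e-04]), 'tcp_pos': array([0.18020029, 0.59786248, 0.23247296]), 'tcp_rot': array([ 3.13944884e+00, -1.07489416e-04, -2.92963109e-01]), 'wrist_force': array([-0.14676731,  0.12640266,  0.54541271]), 'wrist_torque': array([-0.04153815, -0.01738091,  0.0090967 ]), 'finger_force': 0.0, 'gripper_width': 0.9984823586285436}
top [ 0.34001373 -0.00281625  1.53337653] [-3.0090807   0.00949983 -1.57087841] 459.13959055829076 279.9494047161334 216.972773767734
scene [-0.31361936 -1.06951009  0.6522987 ] [-1.97170699  0.02688703 -0.67319908] 514.5578753305984 280.54102027117403 208.56636311685003
```

View pics/top0.png

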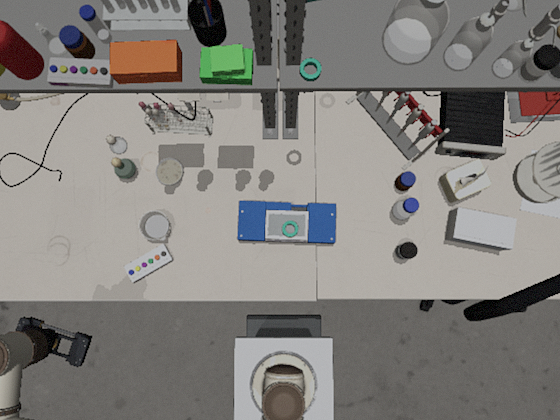

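View pics/scene0.png

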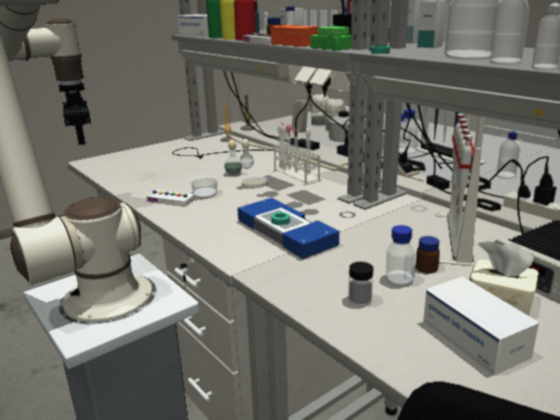

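Top view: the blue cabinet spans u 238–336, v 201–243, with the teal tape at (290,228). There is a dark gap at about u 290–308 on its back edge. Beaker is at (157,225), dye tray at (148,263), and the jars are right of u 395. Next I'll measure the cabinet pose from depth.

```bash
python3 - <<'E'
from h import *
for n in('top0','scene0'):
    d=dict(np.load(f'pics/{n}.npz')); P=cloud(d); f=d['frame'].astype(int)
    m=(f[...,2]>f[...,0]+50)&(f[...,2]>f[...,1]+30)&(d['depth']>0)
    m=cv2.morphologyEx(m.astype(np.uint8),cv2.MORPH_OPEN,np.ones((3,3)))
    k,l,st,c=cv2.connectedComponentsWithStats(m)
    i=1+st[1:,4].argmax(); q=P[l==i]; print(n,st[i],np.percentile(q[:,2],[5,50,95]))
    top=q[(q[:,2]>.035)&(q[:,2]<.06)]
    r=cv2.minAreaRect((top[:,:2]*1000).astype(np.float32)); print(r, cv2.boxPoints(r))
    if n=='top0':
        for v in(199,200,201,202,203,204,205,206,207,208,209,210,211,213): print(v,P[v,290,0].round(3),f[v,240:336:6].sum(-1),(P[v,240:336:8,2]*1000).round())
        for t,(u,v) in dict(shelf=(278,60),post=(270,120),edge=(230,93),beaker=(157,225)).items(): print(t,P[v,u])
a=cv2.imread('pics/top0.png')[190:255,225:350]; cv2.imwrite('pics/c.png',cv2.resize(a,None,fx=6,fy=6,interpolation=2))
E
```

```text
top0 [ 238  201   53   40 1210] [0.0407506  0.04676498 0.05177835]
((528.2496948242188, 63.56629943847656), (169.32566833496094, 126.20978546142578), 89.08226776123047) [[463.79688  -20.074944]
 [589.9905   -22.096413]
 [592.7025   147.20755 ]
 [466.5089   149.229   ]]
199 0.606 [524 504 500 524 498 507 510 507 499 506 507 508 510 521 518 515] [ -6.   1.   1.  -1.  -5. -10.   5.   4.  -5.   2.  -3.  -3.]
200 0.603 [430 413 397 430 436 497 519 505 518 502 513 517 519 516 516 518] [48. 51. 45. -3. -3.  6. -3. -4. -3. -3.  3.  4.]
201 0.6 [244 285 266 290 322 411 453 457 473 508 511 515 500 536 523 525] [49. 46. 46. 45. 45. -2. -6. -4. -0. 10. -6. -1.]
202 0.588 [277 297 305 302 289 294 330 359 381 505 520 526 408 437 450 508] [45. 46. 49. 43. 45. 47. 48.  8. -7. 44.  2. -1.]
203 0.585 [290 289 304 309 315 283 286 286 281 509 524 547 301 288 336 418] [ 46.  45.  45.  49.  48.  39.  46.   1. -12.  49.  47.  45.]
204 0.581 [290 310 291 286 314 289 285 281 286 424 448 458 302 293 286 284] [43. 47. 52. 49. 48. 48. 48.  5.  6. 46. 44. 48.]
205 0.578 [297 299 290 301 308 290 309 287 295 284 2
[... 699 characters left out ...]
48.]
211 0.558 [266 302 299 291 289 570 569 574 527 505 479 471 292 294 303 296] [43. 44. 50. 47. 48. 45. 51. 45. 48. 47. 44. 48.]
213 0.552 [274 297 310 298 290 522 538 533 554 554 555 555 293 300 309 315] [51. 50. 47. 43. 46. 50. 47. 46. 47. 44. 50. 43.]
shelf [0.98718517 0.01531259 0.23360241]
post [0.85305679 0.04344582 0.08644119]
edge [ 9.82548851e-01  1.86561874e-01 -6.94228218e-04]
beaker [ 0.51820623  0.42738701 -0.00455027]
scene0 [284 221  54  26 782] [0.04490182 0.05073522 0.05292111]
((519.2136840820312, -130.88137817382812), (91.58061981201172, 130.501953125), 89.13407135009766) [[ 453.27814 -175.68034]
 [ 583.7652  -177.65257]
 [ 585.14923  -86.08241]
 [ 454.66217  -84.11018]]
```

View pics/c.png

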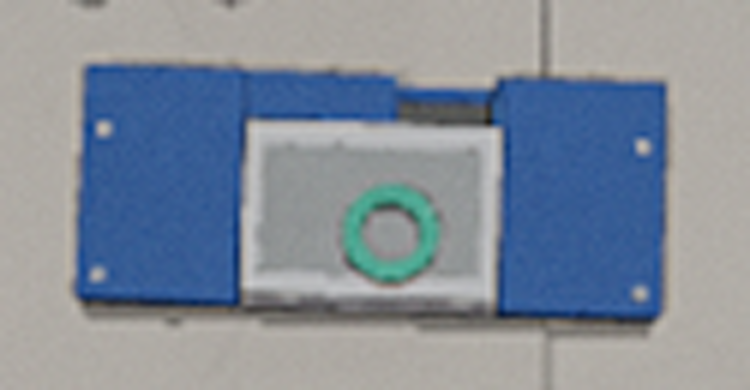

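The crop shows a dark gap at crop u 397–493 against a cabinet spanning u 82–665, which puts the notch near y = -39 mm. Next I compute the pose and the moves. I'll still confirm the notch by feel.

```bash
cat >> h.py <<'E'
def ray(d,u,v,z):
    r=R.from_euler('xyz',d['orientation']).as_matrix(); c=np.array(d['xyz'])
    w=r@np.array([(u-d['cx'])/d['fx'],(v-d['cy'])/d['fy'],1]); return c+w*(z-c[2])/w[2]
E
python3 - <<'E'
from h import *
d=dict(np.load('pics/top0.npz'))
p={k:ray(d,225+(u+.5)/6-.5,190+(v+.5)/6-.5,.047)[:2] for k,(u,v) in dict(TL=(84,66),TR=(665,83),BL=(78,300),BR=(660,318),nl=(397,75),nr=(493,79)).items()}
y=p['TL']-p['TR']+p['BL']-p['BR']; L=np.linalg.norm(y)/2; y/=np.linalg.norm(y); x=np.array([y[1],-y[0]]); c=sum(p[k] for k in('TL','TR','BL','BR'))/4
print('len',L,'depth',x@(p['TL']-p['BL']),x@(p['TR']-p['BR']),'c',c,'yaw',np.arctan2(-y[0],y[1]))
print('notch y',[(p[k]-c)@y for k in('nl','nr')])
for n,a,b in(('start',.095,.118),('key',.0605,-.039)): print(n,c+a*x+b*y)
s=dict(np.load('pics/scene0.npz')); 
r=R.from_euler('xyz',s['orientation']).as_matrix()
for k in p:
    q=r.T@(np.append(p[k],.047)-s['xyz']); print(k,p[k],s['fx']*q[0]/q[2]+s['cx'],s['fy']*q[1]/q[2]+s['cy'])
E
```

```text
len 0.3161941640341562 depth 0.12837691999127374 0.12853975084673872 c [ 0.5234564 -0.0099937] yaw -0.03156349021562756
notch y [np.float64(-0.012120727802590577), np.float64(-0.06459527699304826)]
start [0.62213296 0.10494949]
key [ 0.5826955  -0.05088355]
TL [0.59263878 0.14715891] 269.9045506238452 198.04115643933432
TR [ 0.58269398 -0.17038918] 338.1700023584272 231.11895418181308
BL [0.46425256 0.14889036] 235.99375627737746 208.50881059919456
BR [ 0.45424029 -0.16563489] 301.10440743721796 244.8431843710684
nl [ 0.58736189 -0.02413822] 304.0897552946898 214.5864326867331
nr [ 0.5850606  -0.07656626] 315.56114172715365 220.29142250476832
```

Request:
carry_out(steps="0 0 0 -0.13;0 0 0 -0.13;0 0 0 0;0 0 0 0;0 0 0 0", gripper=1, newtons=20)

```text
time_s: 0.6
tcp_pos: [0.1803, 0.5983, 0.2333]
tcp_rot: [3.141, 0.0, -0.035]
wrist_force: [0.9, 0.2, -0.2]
gripper_width: 0.636
finger_force: 0.0
```

Request:
carry_out(steps="31 32 0 0;31 32 0 0;31 32 0 0;31 32 0 0;31 32 0 0")

```text
time_s: 1.1
tcp_pos: [0.3309, 0.432, 0.2337]
tcp_rot: [-3.141, -0.0, -0.034]
wrist_force: [0.5, 0.1, 0.3]
gripper_width: 0.178
finger_force: 0.0
```

Request:
carry_out(steps="31 32 0 0;31 32 0 0;31 32 0 0;31 32 0 0;31 32 0 0")

```text
time_s: 1.6
tcp_pos: [0.4807, 0.2669, 0.2338]
tcp_rot: [-3.141, -0.0, -0.034]
wrist_force: [0.5, 0.9, -0.5]
gripper_width: 0.004
finger_force: 0.0
```

Request:
carry_out(steps="31 32 0 0;31 32 0 0;31 32 0 0;31 32 0 0;31 30 0 0")

```text
time_s: 2.1
tcp_pos: [0.6304, 0.1037, 0.2336]
tcp_rot: [-3.142, -0.0, -0.034]
wrist_force: [0.6, 0.2, 0.5]
gripper_width: 0.007
finger_force: 0.0
```

Request:
carry_out(steps="0 0 0 0;0 0 0 0;0 0 0 0;0 0 0 0;0 0 0 0")

```text
time_s: 2.6
tcp_pos: [0.6289, 0.1065, 0.234]
tcp_rot: [-3.141, -0.0, -0.031]
wrist_force: [-0.6, -0.2, 0.0]
gripper_width: 0.003
finger_force: 0.0
```

Request:
carry_out(steps="0 0 35 0;0 0 35 0;0 0 35 0;0 0 35 0;0 0 0 0")

```text
time_s: 3.1
tcp_pos: [0.6255, 0.105, 0.0885]
tcp_rot: [3.138, 0.011, -0.033]
wrist_force: [-0.9, 0.7, -0.2]
gripper_width: 0.008
finger_force: 0.0
```

```bash
python3 - <<'E'
from h import *
d=snap('top','t1'); a=cv2.imread('pics/t1.png')[150:260,200:360]; b=cv2.imread('pics/t1.png')
s=snap('scene','s1'); e=cv2.imread('pics/s1.png')[140:270,200:360]
cv2.imwrite('pics/c1.png',np.hstack([cv2.resize(a,(400,275),interpolation=2),cv2.resize(e,(400,275))]))
E
```

```text
(no output)
```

View pics/c1.png

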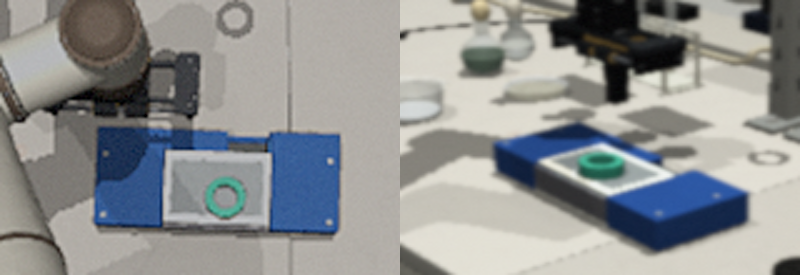

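The left half of the picture shows the hand just behind the cabinet's left part. In the right half the closed fingers are above and behind it, clear of the edge. I'll descend.

Request:
carry_out(steps="0 0 25 0;0 0 25 0;0 0 15 0;0 0 0 0;0 0 0 0")

```text
time_s: 3.7
tcp_pos: [0.6307, 0.1058, 0.0302]
tcp_rot: [-3.141, -0.003, -0.032]
wrist_force: [1.3, 0.3, -0.5]
gripper_width: 0.003
finger_force: 0.0
```

Request:
carry_out(steps="-5 0 0 0;-5 0 0 0;-5 0 0 0;-3 0 0 0;0 0 0 0")

```text
time_s: 4.2
tcp_pos: [0.6109, 0.106, 0.0289]
tcp_rot: [-3.142, 0.0, -0.032]
wrist_force: [-0.6, -0.4, 1.1]
gripper_width: 0.005
finger_force: 0.0
```

Request:
carry_out(steps="-2 0 0 0;-2 0 0 0;-2 0 0 0;-1 0 0 0;0 0 0 0")

```text
time_s: 4.7
tcp_pos: [0.6067, 0.1064, 0.0288]
tcp_rot: [-3.141, -0.005, -0.032]
wrist_force: [5.0, -1.6, -3.7]
gripper_width: 0.004
finger_force: 2.8
```

Touch is felt (5 N). Sweeping right.

Request:
carry_out(steps="0 0 0 0;0 10 0 0;0 10 0 0;0 10 0 0;0 10 0 0")

```text
time_s: 5.2
tcp_pos: [0.6052, 0.0664, 0.0295]
tcp_rot: [-3.14, -0.005, -0.033]
wrist_force: [4.6, 3.0, -0.5]
gripper_width: 0.005
finger_force: 2.3
```

Request:
carry_out(steps="-1 10 0 0;0 10 0 0;0 10 0 0;0 10 0 0;0 0 0 0")

```text
time_s: 5.7
tcp_pos: [0.6027, 0.025, 0.0295]
tcp_rot: [-3.141, -0.004, -0.033]
wrist_force: [5.4, -3.2, -0.2]
gripper_width: 0.007
finger_force: 3.0
```

Request:
carry_out(steps="0 10 0 0;0 10 0 0;0 10 0 0;0 10 0 0;0 0 0 0")

```text
time_s: 6.2
tcp_pos: [0.6012, -0.0151, 0.0294]
tcp_rot: [-3.141, -0.004, -0.033]
wrist_force: [5.5, -3.2, -0.7]
gripper_width: 0.005
finger_force: 3.0
```

Request:
carry_out(steps="0 10 0 0;0 10 0 0;0 10 0 0;0 4 0 0;0 0 0 0")

```text
time_s: 6.7
tcp_pos: [0.5968, -0.0488, 0.028]
tcp_rot: [3.141, 0.003, -0.034]
wrist_force: [-0.3, -0.6, 0.4]
gripper_width: 0.005
finger_force: 0.0
```

The force vanished and x dipped, so this is the notch. Pressing in.

Request:
carry_out(steps="-3 0 0 0;-3 0 0 0;-2 0 0 0;-2 0 0 0;0 0 0 0")

```text
time_s: 7.2
tcp_pos: [0.5881, -0.0471, 0.0286]
tcp_rot: [3.142, 0.0, -0.032]
wrist_force: [0.0, -0.1, 0.3]
gripper_width: 0.005
finger_force: 0.0
```

Request:
carry_out(steps="-2 0 0 0;-2 0 0 0;-2 0 0 0;-2 0 0 0;0 0 0 0")

```text
time_s: 7.7
tcp_pos: [0.5804, -0.0469, 0.0287]
tcp_rot: [-3.141, -0.0, -0.033]
wrist_force: [1.8, 0.9, -0.2]
gripper_width: 0.005
finger_force: 0.8
```

Request:
carry_out(steps="-2 0 0 0;-2 0 0 0;-2 0 0 0;-1 0 0 0;0 0 0 0")

```text
time_s: 8.2
tcp_pos: [0.576, -0.0467, 0.029]
tcp_rot: [-3.141, -0.006, -0.032]
wrist_force: [8.0, -2.0, -4.9]
gripper_width: 0.009
finger_force: 3.7
```

Request:
carry_out(steps="-2 0 0 0;-2 0 0 0;-1 0 0 0;0 0 0 0;0 0 0 0")

```text
time_s: 8.7
tcp_pos: [0.5758, -0.0465, 0.0294]
tcp_rot: [-3.14, -0.016, -0.031]
wrist_force: [16.0, -3.9, -11.0]
gripper_width: 0.0
finger_force: 8.0
```

```bash
python3 - <<'E'
from h import *
d=snap('top','t2'); s=snap('scene','s2')
a=cv2.imread('pics/t2.png')[150:260,200:360]; e=cv2.imread('pics/s2.png')[140:270,200:360]
cv2.imwrite('pics/c2.png',np.hstack([cv2.resize(a,(400,275),interpolation=2),cv2.resize(e,(400,275))]))
print(robot.sense()['wrist_force'])
E
```

```text
[ 15.0964176   -4.95181552 -11.13819326]
```

View pics/c2.png

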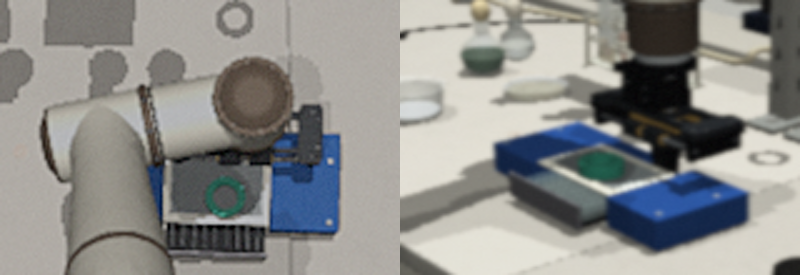

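The tray stands out at the front in both views, below the white top at about (215,240) in the left one. The position no longer moves as force rises, so the key is on its stop. I'll back straight out and then rise.

Request:
carry_out(steps="5 0 0 0;8 0 0 0;12 0 0 0;15 0 0 0;15 0 0 0")

```text
time_s: 9.3
tcp_pos: [0.6219, -0.0488, 0.0279]
tcp_rot: [3.141, 0.005, -0.033]
wrist_force: [0.4, 0.1, 0.1]
gripper_width: 0.006
finger_force: 0.0
```

Request:
carry_out(steps="0 0 -30 0;0 0 -40 0;0 0 -40 0;0 0 -40 0;0 0 -10 0")

```text
time_s: 9.8
tcp_pos: [0.6244, -0.0487, 0.1937]
tcp_rot: [-3.141, -0.006, -0.032]
wrist_force: [1.2, 0.4, 0.1]
gripper_width: 0.006
finger_force: 0.0
```

Request:
carry_out(steps="0 0 0 0;0 0 0 0;0 0 0 0;0 0 0 0;0 0 0 0")

```text
time_s: 10.3
tcp_pos: [0.6229, -0.0485, 0.1872]
tcp_rot: [3.141, 0.003, -0.033]
wrist_force: [-0.1, 0.4, 0.2]
gripper_width: 0.007
finger_force: 0.0
```

```bash
python3 - <<'E'
from h import *
d=snap('top','t3'); s=snap('scene','s3')
a=cv2.imread('pics/t3.png')[150:270,120:440]; e=cv2.imread('pics/s3.png')[140:300,130:450]
cv2.imwrite('pics/c3.png',np.vstack([cv2.resize(a,(700,262)),cv2.resize(e,(700,330))]))
E
```

```text
(no output)
```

View pics/c3.png

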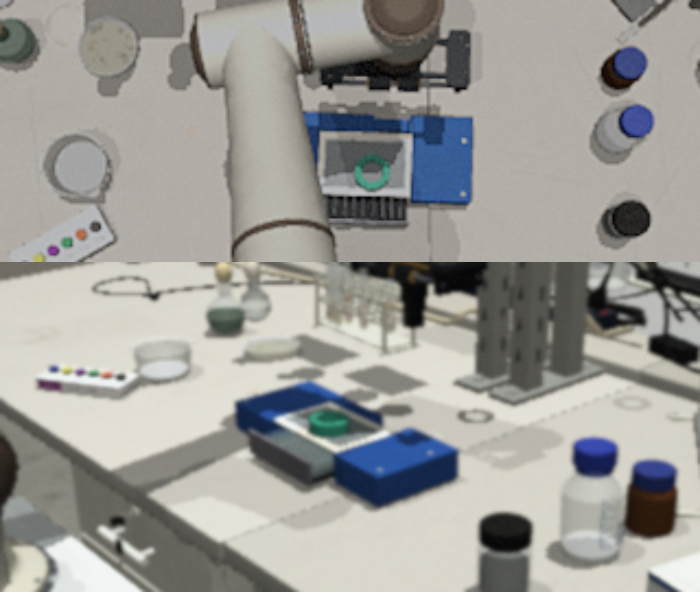

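The tray stays out at about (365,207), the hand is clear, and the tape, jars, beaker and dye tray haven't moved. Handing in.

```bash
python3 -c "
from cell import robot
print(robot.finish_job())"
```

```text
the job is handed in; nothing more can be done
None
```

I touched the back edge near its left end, swept to the notch and felt it at about y = -37 mm, then pressed the key to its stop; the tray came out, nothing else looks disturbed, the hand is clear, and the job is handed in with no verdict returned.

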